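# Feed the switch block home under the clear shelf with a push stick

## Robot

A 6-joint arm with a two-finger parallel gripper is mounted at the origin on the work surface. World frame = base frame: x ahead of the robot, y to its left, z up, the work surface at z = 0. Lengths are in m, angles in degrees, forces in N, time in s.
With the tool pointing down it reaches from about 0.25 to 0.725 m from the base axis. Payload 9.7 kg.
Tool frame: the origin (TCP) lies at the very end of the fingers, on their centre line; the grasp point (between the pads) lies 19 mm behind it; z points along the fingers, y is the line along which they close (so a half turn about z gives the same grasp; the last joint's range is limited). The gripper opens to 85 mm and grips with 20 to 120 N. Pads are 22 mm wide; open, the fingers measure 114 mm over their backs; the gripper's body (76 mm by 85 mm) begins 54 mm behind the grasp point. The pads swing forward as they close: fully open they stand 13 mm farther back than shut.
Start: joints at [74.599, 4.979, 10.078, 95.1, 0, 90], TCP at [0.146, 0.53, 0.231] pointing down, gripper open.
Joint ranges: [-179.16, 179.16], [-48.56, 103.87], [-65.8, 70.77], [-126.05, 130.52], [-82.76, 87.17], [-180, 180]. Speed limits (degrees/s): [127.2, 127.2, 147.25, 180, 180, 180].

## Interface

Orientations are given as [roll, pitch, yaw] about the fixed x, y, z axes, in that order (R = Rz(yaw) Ry(pitch) Rx(roll)).
In Python, from workcell import telemetry, optics, workorder gives the robot as it stands.
- The arm moves only by the shell command python3 -m handwheel 'ROWS' [FORCE]. ROWS is JSON, a list of rows, each an object of numbers: "tx", "ty", "tz": the shift along the tool's x, y, z in m; "ax", "ay", "az": the turn, a rotation vector about the tool's x, y, z in degrees; "jaw": the gripper command: -1 is shut, 1 is fully open, values between are in proportion. A call has exactly 10 rows; each row shifts and turns the commanded pose from where the row before left it, along the tool's axes as they then stand; what a row does not reach is not made up. A row lasts 1/8 s, in which the tool goes at most 62.5 mm and 10.7 degrees, less where a joint would pass 70% of its speed; a pose out of reach is approached as far as the arm can. A call is refused whole if a number of a shift passes 0.0625 or a number of a turn 10.7, either way. A call with a gripper value outside its range is refused whole. The fingers move at their own pace and stop on an object; FORCE is the grip in N (left out, the last holds). Time passes only in rows, so rows that do not move let the fingers close, or fill a call up. It gives the time, the measured TCP pose, the force, the opening and the grip force at its end, in the units of the state.
- telemetry.get_obs(): the state, without advancing time (a new reading comes with each control period).
- optics.camera(name): name is "scene" or "top"; returns a dict with "color" (420x560x3 uint8, red, green, blue), "K" (3x3 intrinsics, pixels), "extrinsics" (4x4, takes a point from camera to world coordinates). Camera axes: x right, y down, z forward; pixel columns grow to the right and rows downward; lengths in m; the calibration is good to about 2 mm. A picture is of the moment at which its call begins. There is no depth.
- workorder.job_done(): hands the job in; it is judged then, once.
The state is a dict: "time": time; "q": joint angles; "qd": joint speeds; "joint_efforts": joint torques, N m; "ee_pos": TCP position; "tcp_rot": TCP orientation; "wrist_force": force on the tool from outside, world axes, zero at the start; "torque": the same for the moment, N m; "opening": finger opening in m; "grasp_force": force on a finger pad.
Only numpy, scipy, OpenCV 4.12 (cv2) and the standard library are available. Lean on these libraries where they do the work, as an engineer would, in place of code of your own. Each camera call takes 0.05 s, during which the arm holds its last target. There are 200 camera calls.

## Task

With the push stick, feed the wooden switch block along the aluminium fence, keeping it pressed against the fence all the way, until it is fully home against the wooden end stop under the clear shelf; do not touch the block with the gripper. The stick's handle is hidden in its cubby, so draw the stick out by the wooden part near its forked head, lay it down and let go of it on the quartz wholly out of the cubby, and take it again by the orange handle to push. Finish with the stick let go, lying flat on the quartz clear of the clear shelf, and leave all the other things where they are.

Things in the scene. Friction and masses are not known exactly. Their poses are not given: they have to be found in the camera images.
- dock: Fixed guide on the grey quartz slab (quartz top 20 mm above the work surface). Origin: home corner on the quartz, where fence face meets stop face. Fence: aluminium bar 40 mm high, face = plane x = 0, from y = -370 mm to the stop; the block runs on its -x side, fed towards +y (about world +y). Stop: wooden panel, face = plane y = 0, x -115 to 22 mm, 62 mm high.
- shelf_mid (a point): Centre of the underside of the fixed clear plastic shelf of the dock, 62 mm above the quartz. It is 4 mm thick, 137 mm (x) by 190 mm (y), covering dock x from -115 to 22 mm and y from -170 to 20 mm; open below on the robot's side (-x) and at the feed end (-y). Axes as the dock's.
- block_mid (a point): Switch block: light wood 64 (x) by 110 (y) by 30 mm high, black switch plate and steel toggle on top (53 mm in all), about 0.35 kg (varies). Point: centre of the wood, 15 mm up. Its +x side faces the fence, its +y end leads. Starts within 3 mm of the fence, 150 to 230 mm short of the stop. Home: centre at (-32, -55) mm in the dock's frame.
- block_front (a point): Fence-side leading vertical edge of the wooden block (block x = +32, y = +55 mm), 15 mm up.
- block_rear (a point): Fence-side trailing vertical edge of the wooden block (block x = +32, y = -55 mm), 15 mm up.
- cubby: Fixed dark wooden tunnel on the quartz, 120 mm long (x), 74 mm wide (y), 56 mm high, inside 62 mm wide and 50 mm high, open at both ends. Origin: centre of its underside; +x points out of the mouth (at x = +60 mm) from which the stick's head sticks out (about world +y). The stick is drawn out along +x.
- stick_mid (a point): Push stick, 200 mm long, 0.12 kg, lying flat on the quartz. Point: on its axis, 100 mm from either end, 15 mm above its underside; +x points along the stick to the forked head. Shank 18 mm wide, 30 mm high; orange handle from x = -100 to -35 mm, bare wood from there to the head. At the start 53 to 68 mm of bare shank shows between cubby mouth and head.
- stick_vee (a point): Inner corner of the fork's notch: stick x = +79 mm, 15 mm up. Two prongs 30 mm long, 8 mm thick, 24 mm high stand at 45 degrees either side of the axis: a square notch, opening to +x, that takes a corner of the block. Head 54 mm wide, from x = 68 to 100 mm.
- stick_end (a point): Handle end of the stick: stick x = -100 mm, 15 mm above the underside.
- ring_dish: Bystander: white ceramic ring dish, 90 mm across, 22 mm high; origin under its centre.
- clip: Bystander: red plastic hanger clip, 100 by 45 mm, 12 mm high.
- scoop: Bystander: aluminium scoop, 180 mm long with handle to its -x, 46 mm high.
- pod_tub: Bystander: clear closed pod tub with blue lid, 118 by 108 mm, 84 mm high.

How it is judged:
By the outcome, as a careful person would: the job done as asked, in the order asked, and still so for the second after the job is handed in, with the robot touching nothing.
It also fails if it takes over 62 s, if anything falls off the work surface, if the arm or the gripper's body presses on something with over 40 N, if the wrist force passes 120 N, or if a joint passes its speed limit or range.

## Working session

There is one attempt and no reset: what is moved stays moved. The work goes in short steps, Python scripts to look and compute and a shell command to move; the robot and the scene stay as the last step left them, time stands still between calls to the robot, and variables do not carry over. Pictures are saved under pics/ and viewed, at most 10 in all, crops included, and the job is handed in when it is done.

```bash
mkdir -p pics
cat > h.py <<'E'
import numpy as np, cv2, json
from workcell import telemetry, optics, workorder
def snap(name,fn,crop=None,scale=1):
    c=optics.camera(name); im=c["color"][:,:,::-1]
    np.savez(f"cal_{name}.npz",K=c["K"],E=c["extrinsics"]); cv2.imwrite(f"raw_{name}.png",im)
    if crop: x0,y0,x1,y1=crop; im=im[y0:y1,x0:x1]
    cv2.imwrite("pics/"+fn,cv2.resize(im,None,fx=scale,fy=scale,interpolation=cv2.INTER_CUBIC))
def crop(name,fn,c,scale):
    im=cv2.imread(f"raw_{name}.png"); x0,y0,x1,y1=c
    cv2.imwrite("pics/"+fn,cv2.resize(im[y0:y1,x0:x1],None,fx=scale,fy=scale,interpolation=cv2.INTER_CUBIC))
def px(name,u,v,z):
    d=np.load(f"cal_{name}.npz"); K,E=d["K"],d["E"]
    r=E[:3,:3]@np.linalg.solve(K,[u,v,1.]); o=E[:3,3]
    return o+r*(z-o[2])/r[2]
def proj(name,P):
    d=np.load(f"cal_{name}.npz"); q=np.linalg.inv(d["E"])@np.r_[P,1]; q=d["K"]@q[:3]; return q[:2]/q[2]
E
python3 - <<'E'
from h import *
a=[]
for n in("scene","top"):
    snap(n,n+"0.png"); a.append(cv2.imread(f"pics/{n}0.png"))
    print(np.load(f"cal_{n}.npz")["E"].round(3).tolist())
o=telemetry.get_obs(); print(o["time"],o["ee_pos"],o["tcp_rot"],o["opening"],o["q"])
E
```

```text
[[0.563, 0.603, -0.565, 1.266], [0.827, -0.41, 0.385, -0.475], [0.001, -0.684, -0.73, 0.966], [0.0, 0.0, 0.0, 1.0]]
[[-0.021, -0.985, 0.171, 0.354], [-1.0, 0.024, 0.014, -0.026], [-0.018, -0.171, -0.985, 1.441], [0.0, 0.0, 0.0, 1.0]]
0.1 [0.14600711 0.53005232 0.230645  ] [-1.79931153e+02 -1.35111393e-03  1.64598787e+02] 0.08551430946204329 [7.45986589e+01 5.00807396e+00 1.00381279e+01 9.50989005e+01
 1.35095924e-03 8.99998705e+01]
```

View pics/scene0.png

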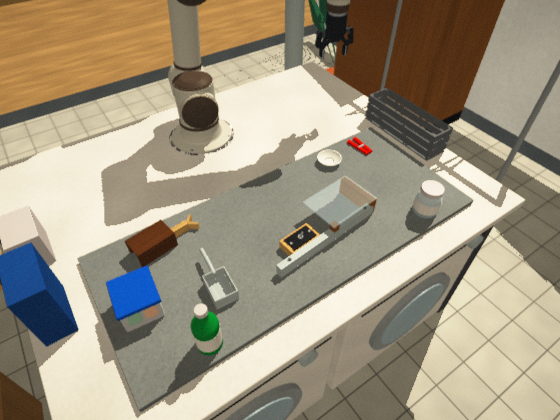

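View pics/top0.png

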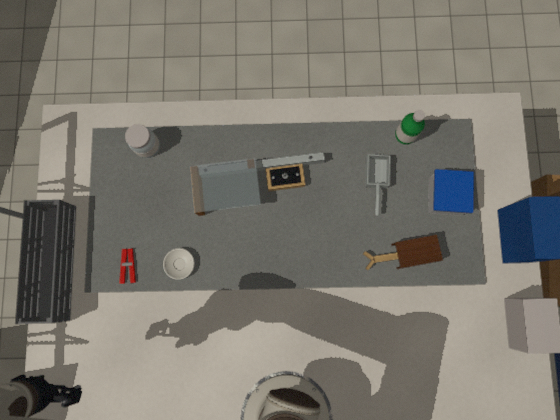

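The scene shot shows the cubby at lower left (150,240) with the stick head at (192,226), and the block at (300,238) beside the fence. In the top view the block is at (285,176), the shelf at (228,187), the stick head at (370,260) and the cubby at (418,251). I'll enlarge these areas.

Run:
```python
from h import *
crop("top","dock_t.png",(180,145,340,220),5)
crop("top","stick_t.png",(350,225,450,280),8)
crop("scene","dock_s.png",(270,170,390,280),5)
```

```text
(no output)
```

View pics/dock_t.png

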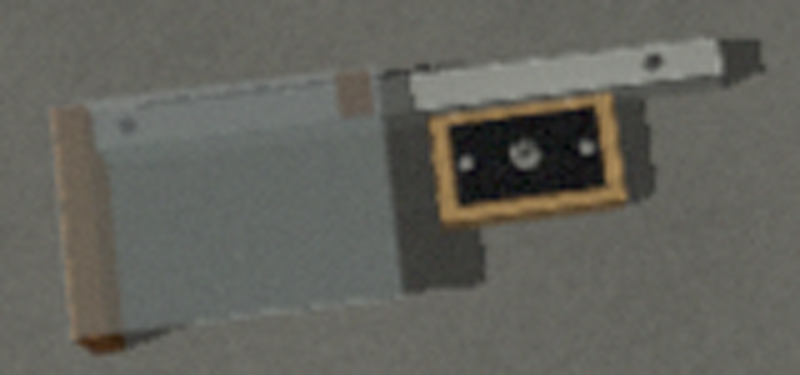

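View pics/stick_t.png

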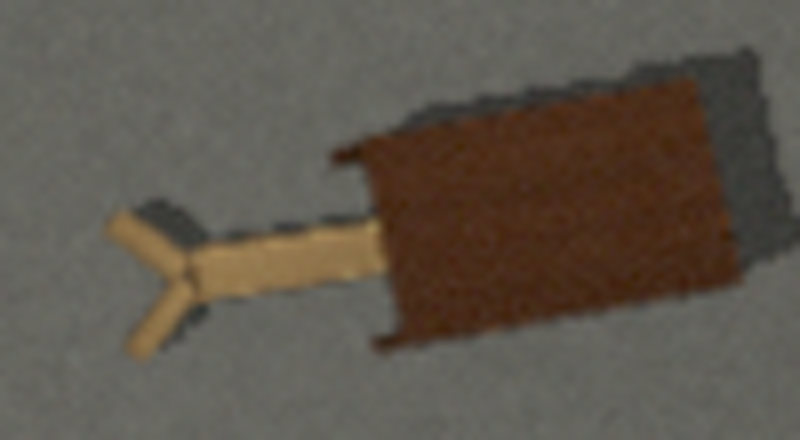

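The dock crop shows the fence top from (412,72) to (722,75), the block corners at (432,118), (610,94), (625,195) and (443,222), and the shelf's feed edge from (380,72) to (402,293). The stick crop shows the shank edges from (190,245) to (380,220) and (205,300) to (385,272), and the prong tips at (118,212) and (140,355).

Run:
```python
from h import *
D=lambda U,V,z:(px("top",(U+.5)/5-.5+180,(V+.5)/5-.5+145,z)*1000).round(1)[:2]
S=lambda U,V,z:(px("top",(U+.5)/8-.5+350,(V+.5)/8-.5+225,z)*1000).round(1)[:2]
for n,f,u,v,z in [("fence top far L",D,412,73,.06),("fence far R",D,718,38,.06),("fence lowR z60",D,722,76,.06),("fence lowR z20",D,722,76,.02),("fence lowL z60",D,415,110,.06),
("blk FF",D,432,118,.05),("blk RF",D,610,94,.05),("blk RN z50",D,625,195,.05),("blk FN",D,443,222,.05),("blk RN z20",D,626,200,.02),
("shelf feed far",D,380,72,.084),("shelf feed near",D,402,293,.084),("shelf stop far",D,52,107,.084),("shelf stop near",D,76,335,.084),
("shank uL",S,190,245,.05),("shank uR",S,380,220,.05),("lL20",S,205,302,.02),("lR20",S,385,274,.02),
("tipA",S,118,212,.044),("tipB",S,140,355,.044),("vee",S,188,270,.044),
("cub ML far",S,360,143,.076),("cub far R",S,697,80,.076),("cub near R",S,740,283,.076),("cub near L",S,400,345,.076)]:
    print(n,f(u,v,z))
```

```text
fence top far L [735.4  54.8]
fence far R [ 752.  -125.5]
fence lowR z60 [ 728.9 -127.1]
fence lowR z20 [ 739.8 -130. ]
fence lowL z60 [713.   53.3]
blk FF [710.5  43.9]
blk RF [722.4 -61.4]
blk RN z50 [661.2 -68.5]
blk FN [647.7  38.4]
blk RN z20 [664.8 -70. ]
shelf feed far [729.9  71.9]
shelf feed near [599.9  60.8]
shelf stop far [713.9 261.8]
shelf stop near [580.1 246.4]
shank uL [ 447.8 -258.2]
shank uR [ 455.1 -326.1]
lL20 [ 429.1 -267.5]
lR20 [ 437.7 -333.2]
tipA [ 460.5 -234.1]
tipB [ 409.5 -239.4]
vee [ 439.3 -258. ]
cub ML far [ 480.3 -315.1]
cub far R [ 499.8 -434.3]
cub near R [ 428.6 -443.9]
cub near L [ 409.8 -324.8]
```

View pics/dock_s.png

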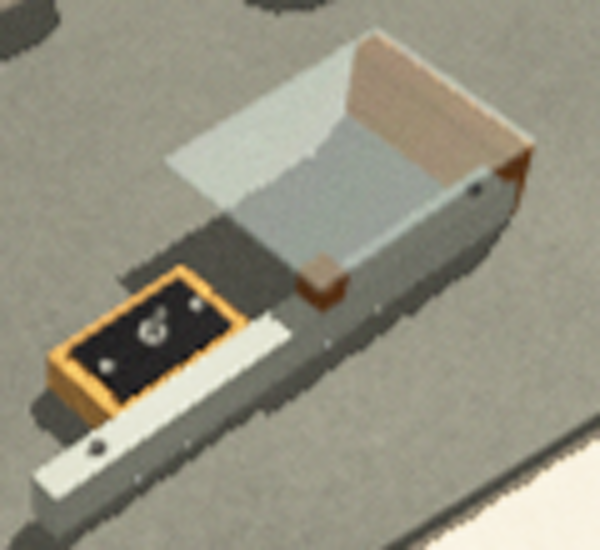

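In the enlarged scene view the block lies with its fence-side front corner about 3 mm off the fence, and the way under the shelf is clear. Estimates: dock yaw about 5°, origin about (0.696, 0.241); stick heading about 97°, with its vee at (0.438, -0.257). I'll turn the tool to yaw 97°, then head for the shank.

```bash
python3 -m handwheel '[{"az":9.66,"jaw":1},{"az":9.66,"jaw":1},{"az":9.66,"jaw":1},{"az":9.66,"jaw":1},{"az":9.66,"jaw":1},{"az":9.66,"jaw":1},{"az":9.64,"jaw":1},{"ty":0.05,"jaw":1},{"ty":0.05,"tx":-0.03,"jaw":1},{"ty":0.05,"tx":-0.03,"jaw":1}]' 40
python3 -m handwheel '[{"tx":-0.055,"jaw":1},{"tx":-0.055,"jaw":1},{"tx":-0.055,"jaw":1},{"tx":-0.055,"jaw":1},{"tx":-0.055,"jaw":1},{"tx":-0.055,"jaw":1},{"tx":-0.055,"jaw":1},{"tx":-0.055,"jaw":1},{"tx":-0.055,"jaw":1},{"tx":-0.055,"jaw":1}]'
python3 - <<'E'
from h import *
print(telemetry.get_obs()["tcp_rot"])
E
```

```text
[-1.79931153e+02 -1.35111393e-03  1.64598787e+02]$[0]: bad value
$[0]: bad value
```

```bash
python3 -m handwheel '[{"tx":0,"ty":0,"tz":0,"ax":0,"ay":0,"az":9.66,"jaw":1},{"tx":0,"ty":0,"tz":0,"ax":0,"ay":0,"az":9.66,"jaw":1},{"tx":0,"ty":0,"tz":0,"ax":0,"ay":0,"az":9.66,"jaw":1},{"tx":0,"ty":0,"tz":0,"ax":0,"ay":0,"az":9.66,"jaw":1},{"tx":0,"ty":0,"tz":0,"ax":0,"ay":0,"az":9.66,"jaw":1},{"tx":0,"ty":0,"tz":0,"ax":0,"ay":0,"az":9.66,"jaw":1},{"tx":0,"ty":0,"tz":0,"ax":0,"ay":0,"az":9.64,"jaw":1},{"tx":0,"ty":0.05,"tz":0,"ax":0,"ay":0,"az":0,"jaw":1},{"tx":-0.03,"ty":0.05,"tz":0,"ax":0,"ay":0,"az":0,"jaw":1},{"tx":-0.03,"ty":0.05,"tz":0,"ax":0,"ay":0,"az":0,"jaw":1}]' 40
python3 - <<'E'
from h import *
print(telemetry.get_obs()["tcp_rot"])
E
```

```text
time: 1.35
ee_pos: [0.3035, 0.4883, 0.2306]
tcp_rot: [-180.0, 0.0, 97.1]
wrist_force: [0.1, 1.1, 0.1]
opening: 0.0856
grasp_force: 0.0
[-1.79967188e+02  4.19511278e-02  9.70514253e+01]
```

```bash
python3 -m handwheel '[{"tx":-0.055,"ty":0.004,"tz":0,"ax":0,"ay":0,"az":0,"jaw":1},{"tx":-0.055,"ty":0.004,"tz":0,"ax":0,"ay":0,"az":0,"jaw":1},{"tx":-0.055,"ty":0.004,"tz":0,"ax":0,"ay":0,"az":0,"jaw":1},{"tx":-0.055,"ty":0.004,"tz":0,"ax":0,"ay":0,"az":0,"jaw":1},{"tx":-0.055,"ty":0.004,"tz":0,"ax":0,"ay":0,"az":0,"jaw":1},{"tx":-0.055,"ty":0.004,"tz":0,"ax":0,"ay":0,"az":0,"jaw":1},{"tx":-0.055,"ty":0.004,"tz":0,"ax":0,"ay":0,"az":0,"jaw":1},{"tx":-0.055,"ty":0.004,"tz":0,"ax":0,"ay":0,"az":0,"jaw":1},{"tx":-0.055,"ty":0.004,"tz":0,"ax":0,"ay":0,"az":0,"jaw":1},{"tx":-0.055,"ty":0.004,"tz":0,"ax":0,"ay":0,"az":0,"jaw":1}]'
python3 -m handwheel '[{"tx":-0.047,"ty":0,"tz":0,"ax":0,"ay":0,"az":0,"jaw":1},{"tx":-0.047,"ty":0,"tz":0,"ax":0,"ay":0,"az":0,"jaw":1},{"tx":-0.047,"ty":0,"tz":0,"ax":0,"ay":0,"az":0,"jaw":1},{"tx":-0.047,"ty":0,"tz":0,"ax":0,"ay":0,"az":0,"jaw":1},{"tx":-0.046,"ty":0,"tz":0,"ax":0,"ay":0,"az":0,"jaw":1},{"tx":0,"ty":0,"tz":0.03,"ax":0,"ay":0,"az":0,"jaw":1},{"tx":0,"ty":0,"tz":0.03,"ax":0,"ay":0,"az":0,"jaw":1},{"tx":0,"ty":0,"tz":0.03,"ax":0,"ay":0,"az":0,"jaw":1},{"tx":0,"ty":0,"tz":0.02,"ax":0,"ay":0,"az":0,"jaw":1},{"tx":0,"ty":0,"tz":0,"ax":0,"ay":0,"az":0,"jaw":1}]'
```

```text
time: 2.6
ee_pos: [0.4089, -0.0539, 0.2312]
tcp_rot: [180.0, -0.0, 97.0]
wrist_force: [1.1, 1.2, -0.8]
opening: 0.0854
grasp_force: 0.0
time: 3.85
ee_pos: [0.4366, -0.2837, 0.1196]
tcp_rot: [-179.9, -0.1, 97.0]
wrist_force: [0.8, -0.1, 0.6]
opening: 0.0855
grasp_force: 0.0
```

```bash
python3 -m handwheel '[{"tx":-0.002,"ty":0.005,"tz":0.025,"ax":0,"ay":0,"az":0,"jaw":1},{"tx":0,"ty":0,"tz":0.025,"ax":0,"ay":0,"az":0,"jaw":1},{"tx":0,"ty":0,"tz":0.025,"ax":0,"ay":0,"az":0,"jaw":1},{"tx":0,"ty":0,"tz":0.02,"ax":0,"ay":0,"az":0,"jaw":1},{"tx":0,"ty":0,"tz":0,"ax":0,"ay":0,"az":0,"jaw":-1},{"tx":0,"ty":0,"tz":0,"ax":0,"ay":0,"az":0,"jaw":-1},{"tx":0,"ty":0,"tz":0,"ax":0,"ay":0,"az":0,"jaw":-1},{"tx":0,"ty":0,"tz":0,"ax":0,"ay":0,"az":0,"jaw":-1},{"tx":0,"ty":0,"tz":0,"ax":0,"ay":0,"az":0,"jaw":-1},{"tx":0,"ty":0,"tz":0,"ax":0,"ay":0,"az":0,"jaw":-1}]' 40
```

```text
time: 5.1
ee_pos: [0.4432, -0.286, 0.0274]
tcp_rot: [179.9, 0.1, 97.0]
wrist_force: [-0.3, -0.5, 6.0]
opening: 0.0174
grasp_force: 40.9
```

```bash
python3 -m handwheel '[{"tx":0.01,"ty":0,"tz":0,"ax":0,"ay":0,"az":0,"jaw":-1},{"tx":0.02,"ty":-0.0007,"tz":0,"ax":0,"ay":0,"az":0,"jaw":-1},{"tx":0.02,"ty":-0.0007,"tz":0,"ax":0,"ay":0,"az":0,"jaw":-1},{"tx":0.02,"ty":-0.0007,"tz":0,"ax":0,"ay":0,"az":0,"jaw":-1},{"tx":0.02,"ty":-0.0007,"tz":0,"ax":0,"ay":0,"az":0,"jaw":-1},{"tx":0.02,"ty":-0.0007,"tz":0,"ax":0,"ay":0,"az":0,"jaw":-1},{"tx":0.02,"ty":-0.0007,"tz":0,"ax":0,"ay":0,"az":0,"jaw":-1},{"tx":0.02,"ty":-0.0007,"tz":0,"ax":0,"ay":0,"az":0,"jaw":-1},{"tx":0.015,"ty":0,"tz":0,"ax":0,"ay":0,"az":0,"jaw":-1},{"tx":0,"ty":0,"tz":0,"ax":0,"ay":0,"az":0,"jaw":-1}]'
python3 -m handwheel '[{"tx":0,"ty":0,"tz":0,"ax":0,"ay":0,"az":0,"jaw":1},{"tx":0,"ty":0,"tz":0,"ax":0,"ay":0,"az":0,"jaw":1},{"tx":0,"ty":0,"tz":0,"ax":0,"ay":0,"az":0,"jaw":1},{"tx":0,"ty":0,"tz":0,"ax":0,"ay":0,"az":0,"jaw":1},{"tx":0,"ty":0,"tz":-0.03,"ax":0,"ay":0,"az":0,"jaw":1},{"tx":0,"ty":0,"tz":-0.04,"ax":0,"ay":0,"az":0,"jaw":1},{"tx":0,"ty":0,"tz":-0.04,"ax":0,"ay":0,"az":0,"jaw":1},{"tx":-0.06,"ty":0,"tz":0,"ax":0,"ay":0,"az":0,"jaw":1},{"tx":-0.06,"ty":0,"tz":0,"ax":0,"ay":0,"az":0,"jaw":1},{"tx":0,"ty":0,"tz":0,"ax":0,"ay":0,"az":0,"jaw":1}]'
python3 - <<'E'
from h import *
snap("top","drawn.png",(300,215,450,290),5)
E
```

```text
time: 6.35
ee_pos: [0.4182, -0.1212, 0.0274]
tcp_rot: [179.9, -0.0, 97.1]
wrist_force: [-1.0, 4.7, 7.1]
opening: 0.0172
grasp_force: 41.3
time: 7.6
ee_pos: [0.4322, -0.2447, 0.1356]
tcp_rot: [-180.0, -0.0, 96.8]
wrist_force: [-1.4, 1.2, -0.7]
opening: 0.0852
grasp_force: 0.0
```

View pics/drawn.png

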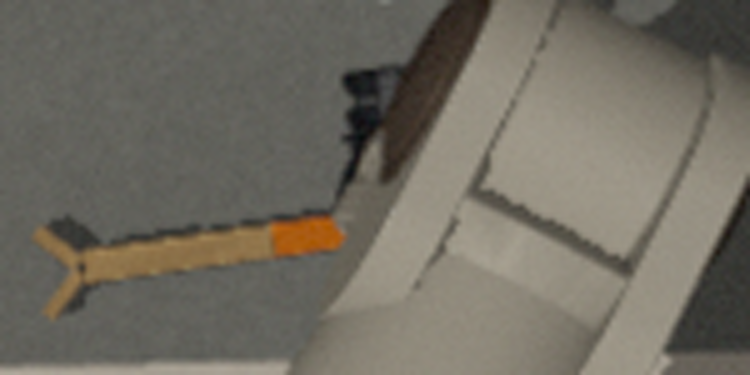

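The stick is out and lying free: fork at (60,265), orange/wood joint at (272,240), with the handle continuing right under the arm.

Run:
```python
from h import *
S=lambda U,V,z:(px("top",(U+.5)/5-.5+300,(V+.5)/5-.5+215,z)*1000).round(1)[:2]
for n,u,v,z in [("up L",90,247,.05),("up R",328,217,.05),("lo L z20",95,285,.02),("lo R z20",330,249,.02),("joint top",271,224,.05),("joint low20",275,258,.02),("vee",80,258,.044),("tipA",38,232,.044),("tipB",52,318,.044)]: print(n,S(u,v,z))
print(telemetry.get_obs()["ee_pos"])
```

```text
up L [426.3 -98.9]
up R [ 440.3 -234.8]
lo L z20 [ 405.9 -102.6]
lo R z20 [ 423.6 -239.5]
joint top [ 437.  -202.2]
joint low20 [ 419.2 -207.4]
vee [420.5 -93.3]
tipA [435.8 -69.8]
tipB [386.9 -76.3]
[ 0.43195089 -0.24293337  0.13569635]
```

```bash
python3 -m handwheel '[{"tx":0.0055,"ty":0,"tz":0.03,"ax":0,"ay":0,"az":0,"jaw":1},{"tx":0,"ty":0,"tz":0.03,"ax":0,"ay":0,"az":0,"jaw":1},{"tx":0,"ty":0,"tz":0.03,"ax":0,"ay":0,"az":0,"jaw":1},{"tx":0,"ty":0,"tz":0.02,"ax":0,"ay":0,"az":0,"jaw":1},{"tx":0,"ty":0,"tz":0,"ax":0,"ay":0,"az":0,"jaw":-1},{"tx":0,"ty":0,"tz":0,"ax":0,"ay":0,"az":0,"jaw":-1},{"tx":0,"ty":0,"tz":0,"ax":0,"ay":0,"az":0,"jaw":-1},{"tx":0,"ty":0,"tz":0,"ax":0,"ay":0,"az":0,"jaw":-1},{"tx":0,"ty":0,"tz":0,"ax":0,"ay":0,"az":0,"jaw":-1},{"tx":0,"ty":0,"tz":0,"ax":0,"ay":0,"az":0,"jaw":-1}]' 60
python3 - <<'E'
from h import *
for u,v in [(375,214),(382,214),(368,186),(390,186),(367,155)]: print((px("top",u,v,.03)*1000).round())
E
```

```text
time: 8.9
ee_pos: [0.4323, -0.2365, 0.0274]
tcp_rot: [179.9, 0.1, 97.0]
wrist_force: [-0.2, 1.0, 6.0]
opening: 0.0169
grasp_force: 59.7
[ 569. -273.   30.]
[ 569. -293.   30.]
[ 654. -257.   30.]
[ 652. -321.   30.]
[ 749. -258.   30.]
```

```bash
python3 -m handwheel '[{"tx":0,"ty":0,"tz":-0.002,"ax":0,"ay":0,"az":4,"jaw":-1},{"tx":0,"ty":0,"tz":0,"ax":0,"ay":0,"az":9,"jaw":-1},{"tx":0,"ty":0,"tz":0,"ax":0,"ay":0,"az":9,"jaw":-1},{"tx":0,"ty":0,"tz":0,"ax":0,"ay":0,"az":9,"jaw":-1},{"tx":0,"ty":0,"tz":0,"ax":0,"ay":0,"az":9,"jaw":-1},{"tx":0,"ty":0,"tz":0,"ax":0,"ay":0,"az":7,"jaw":-1},{"tx":0.028,"ty":0.017,"tz":0,"ax":0,"ay":0,"az":0,"jaw":-1},{"tx":0.028,"ty":0.017,"tz":0,"ax":0,"ay":0,"az":0,"jaw":-1},{"tx":0.028,"ty":0.017,"tz":0,"ax":0,"ay":0,"az":0,"jaw":-1},{"tx":0,"ty":0,"tz":0,"ax":0,"ay":0,"az":0,"jaw":-1}]'
python3 - <<'E'
from h import *
snap("top","pre.png",(250,140,400,240),5)
E
```

```text
time: 10.15
ee_pos: [0.526, -0.2039, 0.0279]
tcp_rot: [-180.0, 0.0, 50.1]
wrist_force: [-0.0, -0.4, -1.3]
opening: 0.0173
grasp_force: 58.9
```

View pics/pre.png

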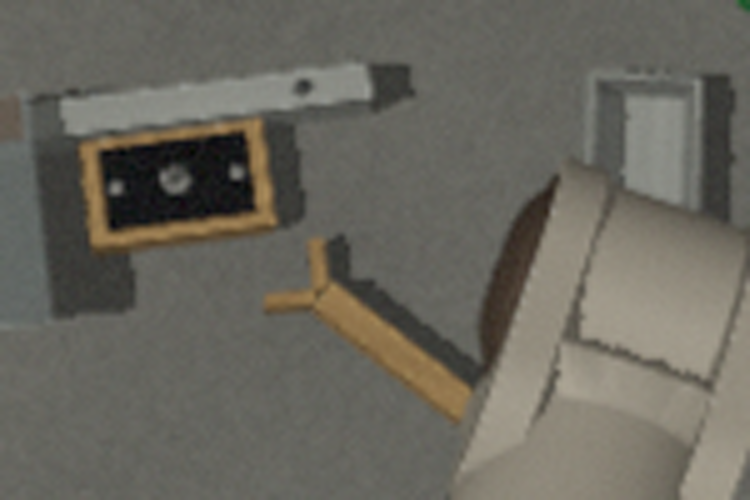

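The picture shows the fork's notch near (313,289), with the block's rear-near corner at (273,218), and nothing in the way.

Run:
```python
from h import *
S=lambda U,V,z:(px("top",(U+.5)/5-.5+250,(V+.5)/5-.5+140,z)*1000).round(1)[:2]
for n,u,v,z in [("vee",313,289,.044),("corner20",275,225,.02),("RF",264,118,.05),("FF",82,142,.05),("FN20",95,250,.02),("tipR",318,238,.044),("tipL",265,303,.044)]: print(n,S(u,v,z))
```

```text
vee [620.7 -89.8]
corner20 [664.8 -69.4]
RF [722.9 -63.8]
FF [711.1  43.9]
FN20 [652.2  38.6]
tipR [651.1 -93.7]
tipL [613.  -61.5]
```

```bash
python3 -m handwheel '[{"tx":0.0075,"ty":0.0036,"tz":0,"ax":0,"ay":0,"az":0,"jaw":-1},{"tx":0.0075,"ty":0.0036,"tz":0,"ax":0,"ay":0,"az":0,"jaw":-1},{"tx":0.0075,"ty":0.0036,"tz":0,"ax":0,"ay":0,"az":0,"jaw":-1},{"tx":0.0075,"ty":0.0036,"tz":0,"ax":0,"ay":0,"az":0,"jaw":-1},{"tx":0.0075,"ty":0.0036,"tz":0,"ax":0,"ay":0,"az":0,"jaw":-1},{"tx":0.0015,"ty":0,"tz":0,"ax":0,"ay":0,"az":0,"jaw":-1},{"tx":0.0015,"ty":0,"tz":0,"ax":0,"ay":0,"az":0,"jaw":-1},{"tx":0.0015,"ty":0,"tz":0,"ax":0,"ay":0,"az":0,"jaw":-1},{"tx":0.0015,"ty":0,"tz":0,"ax":0,"ay":0,"az":0,"jaw":-1},{"tx":0,"ty":0,"tz":0,"ax":0,"ay":0,"az":0,"jaw":-1}]'
```

```text
time: 11.45
ee_pos: [0.5662, -0.1828, 0.0282]
tcp_rot: [-180.0, 0.0, 50.0]
wrist_force: [-3.0, -0.5, -0.8]
opening: 0.0167
grasp_force: 58.9
```

```bash
python3 -m handwheel '[{"tx":0.0018,"ty":-0.001,"tz":0,"ax":0,"ay":0,"az":0,"jaw":-1},{"tx":0.0018,"ty":-0.001,"tz":0,"ax":0,"ay":0,"az":0,"jaw":-1},{"tx":0.0018,"ty":-0.001,"tz":0,"ax":0,"ay":0,"az":0,"jaw":-1},{"tx":0.0018,"ty":-0.001,"tz":0,"ax":0,"ay":0,"az":0,"jaw":-1},{"tx":0.0018,"ty":-0.001,"tz":0,"ax":0,"ay":0,"az":0,"jaw":-1},{"tx":0.0018,"ty":-0.001,"tz":0,"ax":0,"ay":0,"az":0,"jaw":-1},{"tx":0.0018,"ty":-0.0014,"tz":0,"ax":0,"ay":0,"az":0,"jaw":-1},{"tx":0.0018,"ty":-0.0014,"tz":0,"ax":0,"ay":0,"az":0,"jaw":-1},{"tx":0.0018,"ty":-0.0014,"tz":0,"ax":0,"ay":0,"az":0,"jaw":-1},{"tx":0.0018,"ty":-0.0014,"tz":0,"ax":0,"ay":0,"az":0,"jaw":-1}]'
```

```text
time: 12.7
ee_pos: [0.5653, -0.1649, 0.0277]
tcp_rot: [-179.9, 0.6, 49.8]
wrist_force: [-22.1, -21.4, 3.4]
opening: 0.0168
grasp_force: 60.0
```

```bash
python3 -m handwheel '[{"tx":0.0015,"ty":-0.0025,"tz":0,"ax":0,"ay":0,"az":0,"jaw":-1},{"tx":0.0015,"ty":-0.0025,"tz":0,"ax":0,"ay":0,"az":0,"jaw":-1},{"tx":0.002,"ty":-0.002,"tz":0,"ax":0,"ay":0,"az":0,"jaw":-1},{"tx":0.002,"ty":-0.002,"tz":0,"ax":0,"ay":0,"az":0,"jaw":-1},{"tx":0.002,"ty":-0.002,"tz":0,"ax":0,"ay":0,"az":0,"jaw":-1},{"tx":0.002,"ty":-0.002,"tz":0,"ax":0,"ay":0,"az":0,"jaw":-1},{"tx":0.002,"ty":-0.002,"tz":0,"ax":0,"ay":0,"az":0,"jaw":-1},{"tx":0.002,"ty":-0.002,"tz":0,"ax":0,"ay":0,"az":0,"jaw":-1},{"tx":0.002,"ty":-0.002,"tz":0,"ax":0,"ay":0,"az":0,"jaw":-1},{"tx":0.002,"ty":-0.002,"tz":0,"ax":0,"ay":0,"az":0,"jaw":-1}]' 80
python3 - <<'E'
from h import *
snap("top","push1.png",(180,140,340,240),5)
E
```

```text
time: 13.95
ee_pos: [0.5623, -0.1361, 0.0278]
tcp_rot: [-179.9, 0.4, 49.9]
wrist_force: [-17.3, -16.3, 2.6]
opening: 0.0166
grasp_force: 82.8
```

View pics/push1.png

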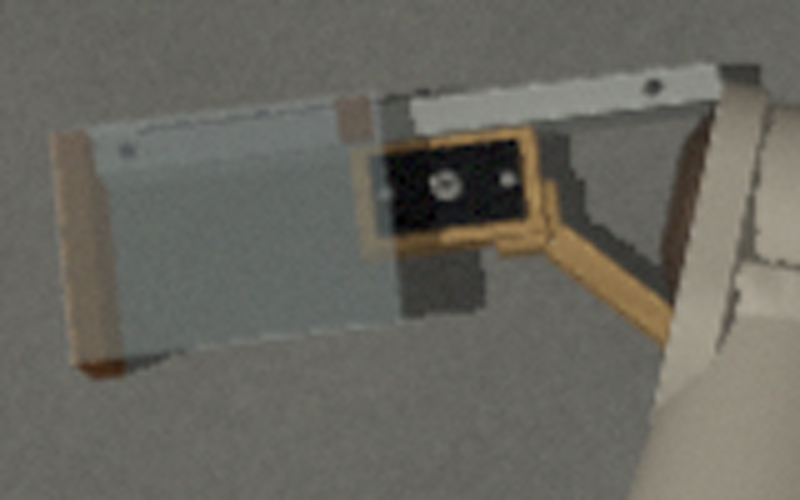

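The picture shows the fork seated on the corner at (545,240) and the block flush along the fence, with its front under the shelf edge. About 150 mm remain, so I'll keep feeding.

```bash
python3 -m handwheel '[{"tx":0.003,"ty":-0.003,"tz":0,"ax":0,"ay":0,"az":0,"jaw":-1},{"tx":0.0035,"ty":-0.0035,"tz":0,"ax":0,"ay":0,"az":0,"jaw":-1},{"tx":0.0035,"ty":-0.0035,"tz":0,"ax":0,"ay":0,"az":0,"jaw":-1},{"tx":0.0035,"ty":-0.0035,"tz":0,"ax":0,"ay":0,"az":0,"jaw":-1},{"tx":0.0035,"ty":-0.0035,"tz":0,"ax":0,"ay":0,"az":0,"jaw":-1},{"tx":0.0035,"ty":-0.0035,"tz":0,"ax":0,"ay":0,"az":0,"jaw":-1},{"tx":0.0035,"ty":-0.0035,"tz":0,"ax":0,"ay":0,"az":0,"jaw":-1},{"tx":0.0035,"ty":-0.0035,"tz":0,"ax":0,"ay":0,"az":0,"jaw":-1},{"tx":0.0035,"ty":-0.0035,"tz":0,"ax":0,"ay":0,"az":0,"jaw":-1},{"tx":0.0035,"ty":-0.0035,"tz":0,"ax":0,"ay":0,"az":0,"jaw":-1}]'
```

```text
time: 15.25
ee_pos: [0.5575, -0.0877, 0.0276]
tcp_rot: [-179.9, 0.5, 49.9]
wrist_force: [-20.2, -19.0, 3.9]
opening: 0.016
grasp_force: 83.1
```

```bash
python3 -m handwheel '[{"tx":0.0035,"ty":-0.0037,"tz":0,"ax":0,"ay":0,"az":0,"jaw":-1},{"tx":0.0035,"ty":-0.0035,"tz":0,"ax":0,"ay":0,"az":0,"jaw":-1},{"tx":0.0035,"ty":-0.0037,"tz":0,"ax":0,"ay":0,"az":0,"jaw":-1},{"tx":0.0035,"ty":-0.0035,"tz":0,"ax":0,"ay":0,"az":0,"jaw":-1},{"tx":0.0035,"ty":-0.0037,"tz":0,"ax":0,"ay":0,"az":0,"jaw":-1},{"tx":0.0035,"ty":-0.0035,"tz":0,"ax":0,"ay":0,"az":0,"jaw":-1},{"tx":0.0035,"ty":-0.0035,"tz":0,"ax":0,"ay":0,"az":0,"jaw":-1},{"tx":0.0035,"ty":-0.0035,"tz":0,"ax":0,"ay":0,"az":0,"jaw":-1},{"tx":0.0035,"ty":-0.0035,"tz":0,"ax":0,"ay":0,"az":0,"jaw":-1},{"tx":0.0035,"ty":-0.0035,"tz":0,"ax":0,"ay":0,"az":0,"jaw":-1}]'
```

```text
time: 16.5
ee_pos: [0.5525, -0.0382, 0.0275]
tcp_rot: [-179.9, 0.5, 49.9]
wrist_force: [-20.1, -20.9, 4.8]
opening: 0.0165
grasp_force: 83.2
```

```bash
python3 -m handwheel '[{"tx":0.0035,"ty":-0.0036,"tz":0,"ax":0,"ay":0,"az":0,"jaw":-1},{"tx":0.0035,"ty":-0.0036,"tz":0,"ax":0,"ay":0,"az":0,"jaw":-1},{"tx":0.0035,"ty":-0.0036,"tz":0,"ax":0,"ay":0,"az":0,"jaw":-1},{"tx":0.0035,"ty":-0.0036,"tz":0,"ax":0,"ay":0,"az":0,"jaw":-1},{"tx":0.0035,"ty":-0.0035,"tz":0,"ax":0,"ay":0,"az":0,"jaw":-1},{"tx":0.0035,"ty":-0.0035,"tz":0,"ax":0,"ay":0,"az":0,"jaw":-1},{"tx":0.003,"ty":-0.003,"tz":0,"ax":0,"ay":0,"az":0,"jaw":-1},{"tx":0.002,"ty":-0.002,"tz":0,"ax":0,"ay":0,"az":0,"jaw":-1},{"tx":0.001,"ty":-0.001,"tz":0,"ax":0,"ay":0,"az":0,"jaw":-1},{"tx":0.001,"ty":-0.001,"tz":0,"ax":0,"ay":0,"az":0,"jaw":-1}]'
```

```text
time: 17.75
ee_pos: [0.5485, 0.0011, 0.0275]
tcp_rot: [-179.9, 0.6, 49.9]
wrist_force: [-20.2, -22.1, 7.4]
opening: 0.0166
grasp_force: 83.4
```

```bash
python3 -m handwheel '[{"tx":0.001,"ty":-0.001,"tz":0,"ax":0,"ay":0,"az":0,"jaw":-1},{"tx":0.001,"ty":-0.001,"tz":0,"ax":0,"ay":0,"az":0,"jaw":-1},{"tx":0.001,"ty":-0.001,"tz":0,"ax":0,"ay":0,"az":0,"jaw":-1},{"tx":0.001,"ty":-0.001,"tz":0,"ax":0,"ay":0,"az":0,"jaw":-1},{"tx":0.001,"ty":-0.001,"tz":0,"ax":0,"ay":0,"az":0,"jaw":-1},{"tx":0.0007,"ty":-0.0007,"tz":0,"ax":0,"ay":0,"az":0,"jaw":-1},{"tx":0.0007,"ty":-0.0007,"tz":0,"ax":0,"ay":0,"az":0,"jaw":-1},{"tx":0.0007,"ty":-0.0007,"tz":0,"ax":0,"ay":0,"az":0,"jaw":-1},{"tx":0,"ty":0,"tz":0,"ax":0,"ay":0,"az":0,"jaw":-1},{"tx":0,"ty":0,"tz":0,"ax":0,"ay":0,"az":0,"jaw":-1}]'
```

```text
time: 19.0
ee_pos: [0.5475, 0.0111, 0.0275]
tcp_rot: [-179.9, 0.6, 49.9]
wrist_force: [-22.1, -22.2, 7.2]
opening: 0.0164
grasp_force: 83.5
```

```bash
python3 -m handwheel '[{"tx":0.0004,"ty":-0.0004,"tz":0,"ax":0,"ay":0,"az":0,"jaw":-1},{"tx":0.0004,"ty":-0.0004,"tz":0,"ax":0,"ay":0,"az":0,"jaw":-1},{"tx":0.0004,"ty":-0.0004,"tz":0,"ax":0,"ay":0,"az":0,"jaw":-1},{"tx":0.0004,"ty":-0.0004,"tz":0,"ax":0,"ay":0,"az":0,"jaw":-1},{"tx":0.0004,"ty":-0.0004,"tz":0,"ax":0,"ay":0,"az":0,"jaw":-1},{"tx":0.0004,"ty":-0.0004,"tz":0,"ax":0,"ay":0,"az":0,"jaw":-1},{"tx":0.0004,"ty":-0.0004,"tz":0,"ax":0,"ay":0,"az":0,"jaw":-1},{"tx":0,"ty":0,"tz":0,"ax":0,"ay":0,"az":0,"jaw":-1},{"tx":0,"ty":0,"tz":0,"ax":0,"ay":0,"az":0,"jaw":-1},{"tx":0,"ty":0,"tz":0,"ax":0,"ay":0,"az":0,"jaw":-1}]'
```

```text
time: 20.25
ee_pos: [0.5464, 0.012, 0.0275]
tcp_rot: [180.0, 0.9, 49.7]
wrist_force: [-26.6, -40.0, 10.0]
opening: 0.0167
grasp_force: 83.8
```

Run:
```python
from h import *
snap("top","home.png",(180,140,300,230),6)
```

```text
(no output)
```

View pics/home.png

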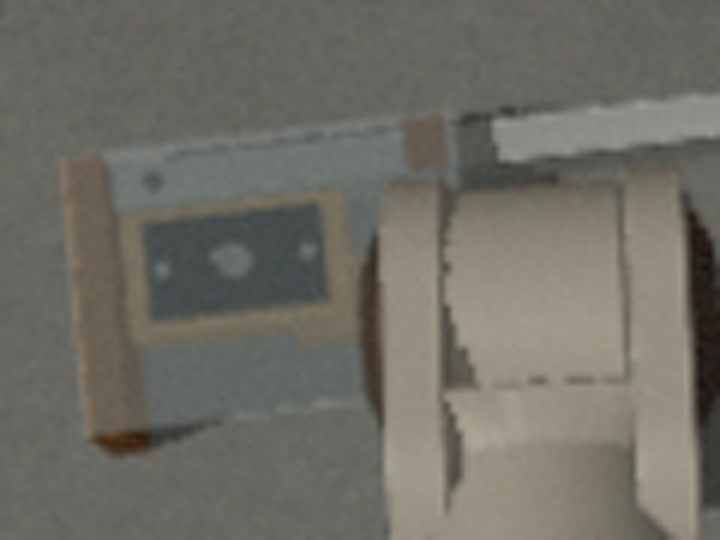

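The block's leading end at (130,275) lies against the stop, its side is along the fence, and the force on the stop has risen. Now I'll back off along the stick axis, put the stick down clear of the shelf and release it.

```bash
python3 -m handwheel '[{"tx":-0.003,"ty":0,"tz":0,"ax":0,"ay":0,"az":0,"jaw":-1},{"tx":-0.005,"ty":0,"tz":0,"ax":0,"ay":0,"az":0,"jaw":-1},{"tx":-0.01,"ty":0,"tz":0,"ax":0,"ay":0,"az":0,"jaw":-1},{"tx":-0.02,"ty":0,"tz":0,"ax":0,"ay":0,"az":0,"jaw":-1},{"tx":-0.025,"ty":0,"tz":0,"ax":0,"ay":0,"az":0,"jaw":-1},{"tx":-0.025,"ty":0,"tz":0,"ax":0,"ay":0,"az":0,"jaw":-1},{"tx":-0.025,"ty":0,"tz":0,"ax":0,"ay":0,"az":0,"jaw":-1},{"tx":-0.025,"ty":0,"tz":0,"ax":0,"ay":0,"az":0,"jaw":-1},{"tx":-0.02,"ty":0,"tz":0,"ax":0,"ay":0,"az":0,"jaw":-1},{"tx":0,"ty":0,"tz":0,"ax":0,"ay":0,"az":0,"jaw":-1}]'
python3 -m handwheel '[{"tx":0,"ty":0,"tz":0,"ax":0,"ay":0,"az":0,"jaw":1},{"tx":0,"ty":0,"tz":0,"ax":0,"ay":0,"az":0,"jaw":1},{"tx":0,"ty":0,"tz":0,"ax":0,"ay":0,"az":0,"jaw":1},{"tx":0,"ty":0,"tz":0,"ax":0,"ay":0,"az":0,"jaw":1},{"tx":0,"ty":0,"tz":-0.03,"ax":0,"ay":0,"az":0,"jaw":1},{"tx":0,"ty":0,"tz":-0.04,"ax":0,"ay":0,"az":0,"jaw":1},{"tx":0,"ty":0,"tz":-0.04,"ax":0,"ay":0,"az":0,"jaw":1},{"tx":-0.05,"ty":0,"tz":-0.03,"ax":0,"ay":0,"az":0,"jaw":1},{"tx":-0.05,"ty":0,"tz":0,"ax":0,"ay":0,"az":0,"jaw":1},{"tx":-0.05,"ty":0,"tz":0,"ax":0,"ay":0,"az":0,"jaw":1}]'
python3 - <<'E'
from h import *
snap("top","final.png",(90,110,490,300),2)
E
```

```text
time: 21.55
ee_pos: [0.4488, -0.1036, 0.0284]
tcp_rot: [180.0, -0.0, 49.9]
wrist_force: [0.1, -0.2, -0.4]
opening: 0.0163
grasp_force: 82.0
time: 22.8
ee_pos: [0.3527, -0.2184, 0.1688]
tcp_rot: [179.9, -0.0, 50.1]
wrist_force: [0.9, -0.2, -0.8]
opening: 0.0855
grasp_force: 0.0
```

View pics/final.png

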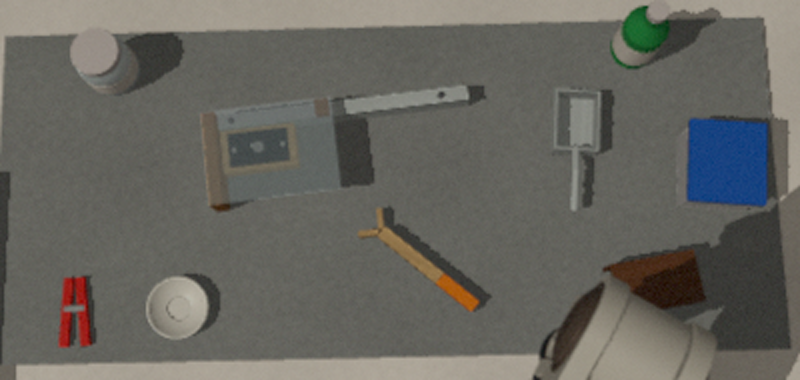

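The final view shows the block home at (258,147) under the shelf, the stick lying free at (425,260) clear of the shelf, and the bystanders unmoved.

```bash
python3 -c "
from workcell import workorder
print(workorder.job_done())"
```

```text
the job is handed in; nothing more can be done
None
```

I pushed the block with the stick along the fence until it was home against the end stop. The stick lies released on the quartz clear of the shelf, the other things look unmoved in the last picture, and I handed the job in at about 23 s.

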